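# Take a fired test bar out of a test kiln with spring tongs

### The job

The little kiln is cold: use the spring tongs, not the gripper's fingers, to take hold of the clay test bar lying crosswise at the bottom of its chamber, turn it in line with the slot of the steel guard and draw it out without forcing it against the guard, as fired clay is brittle. Lay the bar gently in the white tray, without letting it drop. Then stand the tongs back upright in their wooden holder, let go, and leave the mug, glaze jar and brush where they are.

Things in the scene. Friction and masses are not known exactly. Their poses are not given: they have to be found in the camera images.
- kiln_mouth (a point): Centre of the keyhole opening in the dark steel guard plate (4 mm thick) on top of the kiln, on its upper face, 112 mm above the bench. The kiln is a grey box 170 x 170 mm, fixed. The opening is a round hole of 50 mm diameter crossed by a slot 76 mm long, 18 mm wide, along this point's x. Below it the round cream brick chamber is 84 mm across.
- deck_top (a point): Centre of the top of the grey round deck, 76 mm across, fixed: the floor of the kiln's chamber, on which the bar lies. Its height differs from start to start, 62 to 76 mm below the kiln's mouth.
- bar_center (a point): Centre of the test bar: loose brick-red fired clay with a blue glazed end, 64 mm long (x), 12 mm wide (y), 14 mm tall (z), about 30 g. It lies flat on the chamber's deck, its centre within about 5 mm of the opening's axis, turned 40 degrees or more away from the slot's line, so that it cannot be lifted straight out.
- tongs_grip (a point): Middle of the tongs' two blue grips, where the gripper should squeeze. The tongs are a loose steel tool, about 170 g, upright (z up); their legs stand at +y and -y and move straight towards one another along y. Grips: 56 mm apart outside when relaxed, 22 mm wide (x), reaching 35 mm above and 27 mm below this point; the tongs' top is 43 mm above it, the tips 120 mm below.
- tongs_tips (a point): Point between the tips of the two legs, at their lower ends, 120 mm below tongs_grip. In the lowest 82 mm each leg is 5 mm thick (y) and 12 mm wide (x); when relaxed the gap between them is 28 mm and they measure 38 mm outside. Higher up they step out to the grips.
- leg_a (a joint): How far each leg of the tongs has moved in, m (both move alike): 0 relaxed, 0.008 on the 12 mm bar (grips 40 mm outside), 0.010 fully shut (36 mm). Springs push the legs apart: 2 N on the grips for each mm that each leg moves, so 16 N brings them to the bar and more than that grips it. Carried open at about 50 mm (6 N) they are held well enough.
- holder_mouth (a point): Centre of the mouth of the dark wooden tong holder, at its upper rim, 75 mm above the bench. The holder is fixed; its mouth is a pocket 20 mm (its x) by 48 mm (its y), 69 mm deep, with 6 mm walls. The tongs stand in it with their tips on its floor, their y axis along its y.
- tray: White ceramic tray, fixed, open on top: 100 mm (x) by 130 mm (y) outside, 20 mm high, 6 mm walls; origin at the centre of its underside, floor about 6 mm above that.
- mug: Pink mug, 76 mm across, 85 mm tall, loose; origin at the centre of its underside. Leave alone.
- glaze_jar: Amber glaze jar, 64 mm across, 85 mm tall, loose; origin at the centre of its underside. Leave alone.
- brush: Brush with a black handle, 200 mm long along x, loose; origin at its underside. Leave alone.

How it is judged (in metres and radians):
On the way, in this order (a step that is already met when the one before it is completed fails the run):
1. the tongs are squeezed onto the bar inside the chamber (contact force between tongs and bar above 1 N and value of joint leg_a above 0.006 m and z of bar_center in the frame of kiln_mouth below -0.02 m), for 0.2 s.
2. the bar is drawn out above the guard, held in the tongs (contact force between tongs and bar above 0.5 N and z of bar_center in the frame of kiln_mouth above 0.01 m), for 0.1 s.
3. the bar lies in the tray, let go by the tongs (horizontal distance between bar_center and tray below 0.06 m and z of bar_center in the frame of tray below 0.022 m and contact force between tongs and bar below 0.1 N and contact force between bar and tray above 0.05 N and linear speed of bar below 0.03 m/s), for 0.2 s.
At the end, for the whole second after the job is handed in: The bar lies flat in the tray (centre inside its walls and less than 22 mm above the tray's underside), still; the tongs stand in the holder, tips on its floor within 7 mm, leaning less than 0.25 rad, grip centre within 25 mm of the holder's axis, still and released (x of bar_center in the frame of tray between -0.044 and 0.044 m and y of bar_center in the frame of tray between -0.059 and 0.059 m and z of bar_center in the frame of tray below 0.022 m and linear speed of bar below 0.02 m/s and horizontal distance between tongs_grip and holder_mouth below 0.025 m and z of tongs_grip in the frame of holder_mouth between 0.04 and 0.058 m and angle between tongs_grip's own z axis and vertical below 0.25 rad and linear speed of tongs below 0.05 m/s); the robot touches nothing.
It fails at once if the gripper's fingers touch the bar (contact force between the fingers and bar above 0.5 N).
It fails at once if the bar is forced against the kiln or its guard with more than 20 N (contact force between bar and kiln above 20 N).
It fails at once if the bar is dropped (falls free at more than 0.6 m/s, about 18 mm of fall) (contact force between tongs and bar below 0.05 N and linear speed of bar above 0.6 m/s).
It fails at once if the mug, the jar or the brush is shifted by more than 20 mm (distance of any of mug, glaze_jar, brush from where it was at the start of the episode above 0.02 m).
It also fails if it takes over 72 s, if anything falls off the work surface, if the arm or the gripper's body presses on something with over 40 N, if the wrist force passes 120 N, or if a joint passes its speed limit or range.

### The arm

A 7-joint arm with a two-finger parallel gripper is mounted at the origin on the work surface. World frame = base frame: x ahead of the robot, y to its left, z up, the work surface at z = 0. Lengths are in mm, angles in rad, forces in N, time in s.
With the tool pointing down it reaches from about 400 to 750 mm from the base axis. Payload 19.5 kg.
Tool frame: the origin (TCP) lies at the very end of the fingers, on their centre line; the grasp point (between the pads) lies 19 mm behind it; z points along the fingers, y is the line along which they close (so a half turn about z gives the same grasp; the last joint's range is limited). The gripper opens to 85 mm and grips with 20 to 120 N. Pads are 22 mm wide; open, the fingers measure 114 mm over their backs; the gripper's body (76 mm by 85 mm) begins 54 mm behind the grasp point. The pads swing forward as they close: fully open they stand 13 mm farther back than shut.
Start: joints at [1.135, 0.707, -0.028, 1.485, 0.022, 0.951, -0.075], TCP at [220.618, -530.964, 231.268] pointing down, gripper open.
Joint ranges: [-2.71, 2.71], [-0.32, 2.16], [-1.57, 1.52], [0, 2.45], [-1.46, 4.6], [0, 2.02], [-2.83, 2.83]. Speed limits (rad/s): [1.89, 1.89, 2.57, 2.57, 3.01, 3.01, 3.01].

### API

Orientations are given as a unit quaternion [w, x, y, z].
In Python, from bench import monitor, imaging, manip, nets gives the robot as it stands. The module is installed in compiled form; this text tells all that it offers.
- The arm moves only by the shell command python3 -m pendant 'ROWS' [OPENING] [FORCE]. ROWS is JSON, a list that holds one entry, the list of rows, each a list of 6 numbers: the shift along the tool's x, y, z normalised to -1 to 1, where 1 is 250 mm, then the turn, a rotation vector about the tool's x, y, z normalised to -1 to 1, where 1 is 180 degrees. In form: [[[tx, ty, tz, ax, ay, az], ...]]. A call has 1 to 12 rows; each row is the pose to reach, as a shift and turn from the pose commanded when the call began, along the tool's axes at that moment, turning the shorter way round; what a row does not reach only later rows make up. A row lasts 1/10 s, in which the tool goes at most 50 mm and 8.59 degrees, less where a joint would pass 70% of its speed; a pose out of reach is approached as far as the arm can. A call with a number of a shift or a turn outside -1 to 1 is refused whole. A call with a gripper value outside its range is refused whole. OPENING is the opening, from 0 (shut) to 1 (fully open), set as the call begins (- or left out, the last holds). The fingers move at their own pace and stop on an object; FORCE is the grip in N (left out, the last holds). Time passes only in rows, so rows that repeat a pose let the fingers close. It gives the time, the measured TCP pose, the force, the opening and the grip force at its end, in the units of the state.
- monitor.get_state(): the state, without advancing time (a new reading comes with each control period).
- imaging.read_camera(name): name is "side" or "top" or "wrist"; returns the picture (420x560x3 uint8, red, green, blue); there is no depth.
- imaging.calibration(name): a dict with "vfov" (degrees; the focal length in pixels is half the picture's height over the tangent of half this angle, whatever the lens; pixels are square), "cx", "cy" (the principal point, pixels), "k1" (the pictures are not rectified: a ray, as slopes to the right and down, at radius r is drawn at 1 + k1 r^2 times it, then the intrinsics apply), "cam_to_world" (4x4, takes a point from camera to world coordinates); the wrist camera has in their place "T_tool_cam" (4x4, takes a point from camera to tool coordinates, whose origin is the TCP and whose axes are the flange's). Camera axes: x right, y down, z forward; pixel columns grow to the right and rows downward; lengths in mm; the calibration is good to about 2 mm. A picture is of the moment at which its call begins: read the wrist's pose just before it. calibration takes no time and is no camera call.
- manip.finish_job(): hands the job in; it is judged then, once.
Trained networks look in the newest picture that a camera, given by its name, has taken for a name from the list of things; names that differ only in an ending like _2 or _b are one class to them, and where a whole thing is asked for, a point or a joint stands for the part that bears it (a point fixed in the world has none). Each returns a list of dicts, best first, with "p" (0 to 1); they miss things now and then, are a little off and sometimes report something else, mostly with a low value. They report only what shows in the picture. A call takes as long as a camera call.
- nets.search_frame(label, camera): "uv" ([column, row] in pixels, amid what is visible of it).
- nets.masks_of(label, camera): "region" (420x560 bool, what is visible of it) and "uv" ([column, row] in pixels, amid what is visible of it).
The state is a dict: "time_s": time; "joint_pos": joint angles; "qvel": joint speeds; "tau": joint torques, N m; "ee_pos": TCP position; "orientation": TCP orientation; "ft_force": force on the tool from outside, world axes, zero at the start; "moment": the same for the moment, N m; "width": finger opening in mm; "finger_force": force on a finger pad.
Only numpy, scipy, OpenCV 4.12 (cv2) and the standard library are available. Lean on these libraries where they do the work, as an engineer would, in place of code of your own. Each camera call takes 0.05 s, during which the arm holds its last target. There are 200 camera calls.

## Working session

There is one attempt and no reset: what is moved stays moved. The work goes in short steps, Python scripts to look and compute and a shell command to move; the robot and the scene stay as the last step left them, time stands still between calls to the robot, and variables do not carry over. Pictures are saved under pics/ and viewed, at most 10 in all, crops included, and the job is handed in when it is done.

```bash
mkdir -p pics
cat > h.py <<'E'
import numpy as np, cv2, json
from scipy.spatial.transform import Rotation as R
from bench import monitor, imaging, manip, nets
def toolT(s=None):
    s=s or monitor.get_state(); q=s["orientation"]; T=np.eye(4)
    T[:3,:3]=R.from_quat([q[1],q[2],q[3],q[0]]).as_matrix(); T[:3,3]=s["ee_pos"]; return T
def camT(name,T=None):
    c=imaging.calibration(name)
    if name=="wrist": return c,(toolT() if T is None else T)@np.array(c["T_tool_cam"])
    return c,np.array(c["cam_to_world"])
def ray(name,uv,T=None):
    c,M=camT(name,T); f=210/np.tan(np.radians(c["vfov"])/2)
    d=np.array([(uv[0]-c["cx"])/f,(uv[1]-c["cy"])/f]); u=d.copy()
    for _ in range(20): u=d/(1+c["k1"]*(u@u))
    return M[:3,3],M[:3,:3]@np.array([u[0],u[1],1])
def at_z(name,uv,z,T=None):
    o,d=ray(name,uv,T); return o+d*(z-o[2])/d[2]
def proj(name,P,T=None):
    c,M=camT(name,T); f=210/np.tan(np.radians(c["vfov"])/2)
    p=np.linalg.inv(M)@np.append(P,1); u=p[:2]/p[2]; u=u*(1+c["k1"]*(u@u)); return u*f+[c["cx"],c["cy"]]
def tri(obs):
    A=np.zeros((3,3));b=np.zeros(3)
    for o,d in obs:
        d=d/np.linalg.norm(d);Q=np.eye(3)-np.outer(d,d);A+=Q;b+=Q@o
    return np.linalg.solve(A,b)
def snap(name,fn):
    T=toolT() if name=="wrist" else None
    im=imaging.read_camera(name); cv2.imwrite("pics/"+fn,im[:,:,::-1]); return im,T
E
python3 - <<'E'
from h import *
s=monitor.get_state();print(s)
a,_=snap("top","top0.png");b,_=snap("side","side0.png")
cv2.imwrite("pics/both0.png",np.hstack([a,b])[:,:,::-1]); cv2.imwrite("pics/both0.png",cv2.resize(cv2.imread("pics/both0.png"),(800,300)))
for n in ["top","side"]:
  for l in ["kiln_mouth","deck_top","bar_center","tongs_grip","tongs_tips","holder_mouth","tray","mug","glaze_jar","brush"]:
    r=nets.search_frame(l,n); print(n,l,[(np.round(x["uv"]),round(x["p"],2)) for x in r[:2]])
print(imaging.calibration("top"),imaging.calibration("side"),imaging.calibration("wrist"))
E
```

```text
{'time_s': 0.0, 'joint_pos': array([ 1.13529233,  0.70709923, -0.02762514,  1.48498889,  0.02201143,
        0.95088548, -0.07545839]), 'qvel': array([ 0.00055786,  0.00033281, -0.00171908,  0.0001457 ,  0.00027986,
        0.00012844,  0.00087726]), 'tau': array([-4.50730622e-04, -8.83183551e+01,  1.23539798e+00, -2.36154896e+01,
        1.70735613e-02,  6.60849808e-03, -4.02441890e-05]), 'ee_pos': array([ 220.53196934, -530.75042067,  230.8319296 ]), 'orientation': array([-5.24608486e-04,  9.80671890e-01,  1.95658768e-01, -1.24036084e-04]), 'ft_force': array([-0.40535485,  0.44670612,  0.07384991]), 'moment': array([-0.02510917, -0.00915317,  0.01112149]), 'finger_force': 0.0, 'width': 85.55333015353514}
top kiln_mouth [(array([292., 203.]), 0.7)]
top deck_top [(array([298., 197.]), 0.57)]
top bar_center [(array([292., 203.]), 0.58), (array([295., 196.]), 0.47)]
top tongs_grip [(array([404., 218.]), 0.83)]
top tongs_tips [(array([405., 214.]), 0.75)]
top holder_mouth [(array([389., 220.]), 0.74)]
top tray [(array([183., 230.]), 0.98)]
top mug [(array([176., 116.]), 0.66)]
top glaze
[... 1212 characters left out ...]
3e-02, -7.43315888e-01,  6.62787578e-01,
        -6.43063067e+02],
       [-1.64501688e-02, -6.64313052e-01, -7.47273417e-01,
         8.13391913e+02],
       [ 0.00000000e+00,  0.00000000e+00,  0.00000000e+00,
         1.00000000e+00]])} {'vfov': 65.93284406466158, 'cx': 282.491737125168, 'cy': 209.41696529996355, 'k1': -0.02852767105467502, 'T_tool_cam': array([[ 1.74851839e-04, -9.49894585e-01, -3.12570388e-01,
         7.99828001e+01],
       [ 9.99999477e-01, -1.48797729e-04,  1.01159264e-03,
         2.37557875e-01],
       [-1.00741613e-03, -3.12570402e-01,  9.49894062e-01,
        -1.43770964e+02],
       [ 0.00000000e+00,  0.00000000e+00,  0.00000000e+00,
         1.00000000e+00]])}
```

View pics/top0.png

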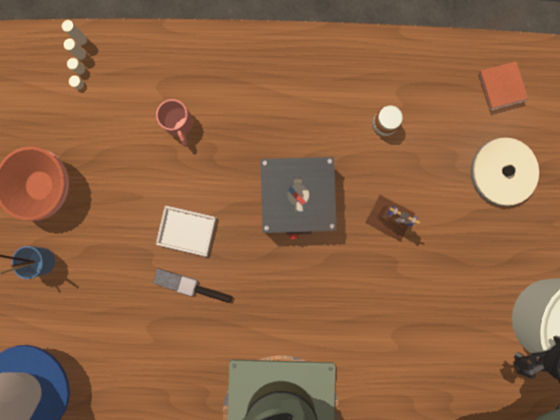

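View pics/side0.png

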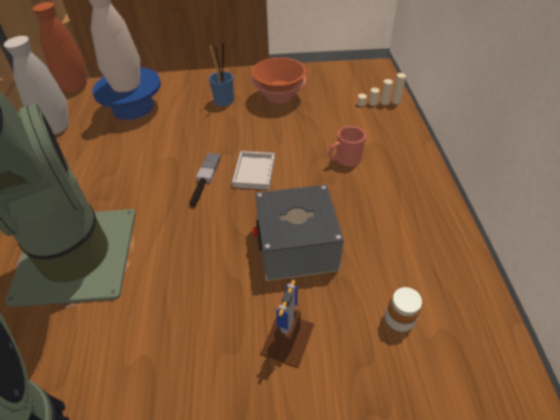

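Run:
```python
from h import *
a=cv2.imread("pics/top0.png"); s=cv2.imread("pics/side0.png")
A=cv2.resize(a[145:245,250:350],(400,400),interpolation=cv2.INTER_CUBIC)
B=cv2.resize(a[180:250,360:430],(400,400),interpolation=cv2.INTER_CUBIC)
cv2.imwrite("pics/crop1.png",np.hstack([A,B]))
print("kiln scr",[at_z("top",p,112) .round()for p in [(264.5,162),(329.5,161),(332,226),(267,228)]])
print("tray",at_z("top",(187,231),10).round(),"mug",at_z("top",(172,115),80).round(),"jar",at_z("top",(389,119),85).round())
```

```text
kiln scr [array([610.,  53., 112.]), array([617., -97., 112.]), array([ 467., -106.,  112.]), array([458.,  43., 112.])]
tray [446. 244.  10.] mug [722. 280.  80.] jar [ 726. -239.   85.]
```

View pics/crop1.png

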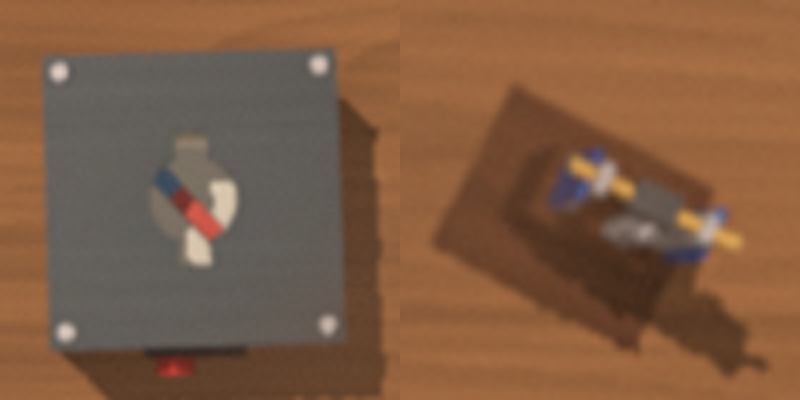

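Run:
```python
from h import *
L=lambda x,y:(250+x/4,145+y/4); r=lambda x,y:(360+(x-400)/5.714,180+y/5.714)
def seg(n,p,q,z):
    P,Q=at_z("top",p,z),at_z("top",q,z); d=Q-P
    print(n,P.round(1),Q.round(1),"mid",((P+Q)/2).round(1),"len",np.hypot(*d[:2]).round(1),"ang",np.degrees(np.arctan2(d[1],d[0])).round(1))
seg("slot",L(191,137),L(198,265),112)
seg("bar",L(165,178),L(215,232),57)
seg("tongs",r(575,163),r(740,243),167)
seg("hold diag",r(515,85),r(635,350),75);seg("hold diag2",r(435,245),r(710,190),75)
seg("hold long",r(515,85),r(710,190),75);seg("hold long2",r(435,245),r(635,350),75)
seg("hold sh",r(515,85),r(435,245),75)
T=toolT();print(T.round(3))
print("tri tongs",tri([ray("top",(404,218)),ray("side",(288,308))]).round())
```

```text
slot [572.2 -24.5 112. ] [498.6 -30.4 112. ] mid [535.4 -27.5 112. ] len 73.8 ang -175.4
bar [552.6 -11.1  57. ] [521.  -41.9  57. ] mid [536.8 -26.5  57. ] len 44.2 ang -135.7
tongs [ 507.9 -229.3  167. ] [ 478.7 -294.3  167. ] mid [ 493.3 -261.8  167. ] len 71.2 ang -114.1
hold diag [ 544.4 -222.2   75. ] [ 435.8 -274.5   75. ] mid [ 490.1 -248.3   75. ] len 120.6 ang -154.3
hold diag2 [ 477.1 -190.1   75. ] [ 503.  -304.9   75. ] mid [ 490.  -247.5   75. ] len 117.7 ang -77.3
hold long [ 544.4 -222.2   75. ] [ 503.  -304.9   75. ] mid [ 523.7 -263.5   75. ] len 92.5 ang -116.6
hold long2 [ 477.1 -190.1   75. ] [ 435.8 -274.5   75. ] mid [ 456.4 -232.3   75. ] len 94.0 ang -116.1
hold sh [ 544.4 -222.2   75. ] [ 477.1 -190.1   75. ] mid [ 510.8 -206.1   75. ] len 74.6 ang 154.5
[[ 9.23000e-01  3.84000e-01 -0.00000e+00  2.20629e+02]
 [ 3.84000e-01 -9.23000e-01  0.00000e+00 -5.30959e+02]
 [-0.00000e+00 -0.00000e+00 -1.00000e+00  2.31269e+02]
 [ 0.00000e+00  0.00000e+00  0.00000e+00  1.00000e+00]]
tri tongs [ 494. -266.  137.]
```

```bash
python3 -m pendant '[[[0.7,-0.3,-0.4,0,0,0.2],[0.7,-0.3,-0.4,0,0,0.264],[0.7,-0.3,-0.4,0,0,0.264],[0.7,-0.3,-0.4,0,0,0.264],[0.7,-0.3,-0.4,0,0,0.264],[0.7,-0.3,-0.4,0,0,0.264],[0.7,-0.3,-0.4,0,0,0.264],[0.7,-0.3,-0.4,0,0,0.264]]]' 1 40
python3 - <<'E'
from h import *
T=toolT();print(T.round(3)); print("to grip, tool mm",(T[:3,:3].T@(np.array([493,-262,300])-T[:3,3])).round(1))
print("to kiln, tool mm",(T[:3,:3].T@(np.array([536,-27,330])-T[:3,3])).round(1))
E
```

```text
time_s: 1.9
ee_pos: [353.2, -394.7, 331.1]
orientation: [-0.0, 0.977, -0.215, -0.0]
ft_force: [-0.3, 0.8, -0.3]
width: 85.2
finger_force: 0.0
[[   0.908   -0.42    -0.     353.222]
 [  -0.42    -0.908    0.    -394.697]
 [  -0.      -0.      -1.     331.125]
 [   0.       0.       0.       1.   ]]
to grip, tool mm [  71.2 -179.1   31.1]
to kiln, tool mm [  11.5 -410.5    1.1]
```

```bash
python3 -m pendant '[[[0.284,-0.716,0,0,0,0],[0.284,-0.716,0,0,0,0],[0.284,-0.716,0,0,0,0],[0.284,-0.716,0,0,0,0],[0.284,-0.716,0,0,0,0],[0.284,-0.716,0,0,0,0],[0.284,-0.716,0,0,0,0]]]'
python3 - <<'E'
from h import *
im,T=snap("wrist","wt.png");np.save("wt.npy",T);print(T.round(3))
for l in ["tongs_grip","tongs_tips","holder_mouth"]:
    print(l,[(np.round(x["uv"]),round(x["p"],2)) for x in nets.search_frame(l,"wrist")[:2]])
E
python3 -m pendant '[[[-0.24,-0.93,0,0,0,0],[-0.24,-0.93,0,0,0,0],[-0.24,-0.93,0,0,0,0],[-0.24,-0.93,0,0,0,0],[-0.24,-0.93,0,0,0,0],[-0.24,-0.93,0,0,0,0],[-0.24,-0.93,0,0,0,0],[-0.24,-0.93,0,0,0,0],[-0.24,-0.93,0,0,0,0]]]'
python3 - <<'E'
from h import *
im,T=snap("wrist","wk.png");np.save("wk.npy",T);print(T.round(3))
for l in ["kiln_mouth","deck_top","bar_center"]:
    print(l,[(np.round(x["uv"]),round(x["p"],2)) for x in nets.search_frame(l,"wrist")[:2]])
a,b=cv2.imread("pics/wt.png"),cv2.imread("pics/wk.png")
print(proj("wrist",[493,-262,150],np.load("wt.npy")),proj("wrist",[536,-27,112],T))
E
```

```text
time_s: 2.6
ee_pos: [492.5, -263.4, 331.3]
orientation: [0.0, 0.976, -0.216, -0.0]
ft_force: [-0.7, 0.2, 0.9]
width: 85.6
finger_force: 0.0
[[ 9.06000e-01 -4.23000e-01 -0.00000e+00  4.92484e+02]
 [-4.23000e-01 -9.06000e-01 -0.00000e+00 -2.63440e+02]
 [-0.00000e+00  0.00000e+00 -1.00000e+00  3.31255e+02]
 [ 0.00000e+00  0.00000e+00  0.00000e+00  1.00000e+00]]
tongs_grip [(array([273., 183.]), 0.74)]
tongs_tips [(array([274., 184.]), 0.85)]
holder_mouth [(array([278., 154.]), 0.86)]
time_s: 3.7
ee_pos: [536.9, -27.4, 331.4]
orientation: [0.0, 0.976, -0.217, 0.0]
ft_force: [0.1, -0.6, 0.2]
width: 85.3
finger_force: 0.0
[[ 9.06000e-01 -4.24000e-01  0.00000e+00  5.36935e+02]
 [-4.24000e-01 -9.06000e-01 -0.00000e+00 -2.73750e+01]
 [ 0.00000e+00  0.00000e+00 -1.00000e+00  3.31422e+02]
 [ 0.00000e+00  0.00000e+00  0.00000e+00  1.00000e+00]]
kiln_mouth [(array([282., 155.]), 0.87)]
deck_top [(array([274., 178.]), 0.9)]
bar_center [(array([282., 164.]), 0.57)]
[280.36626035 185.13721228] [281.98195978 177.93008071]
```

View pics/wt.png

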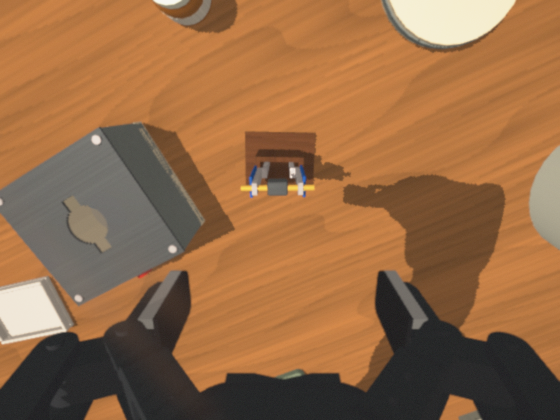

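View pics/wk.png

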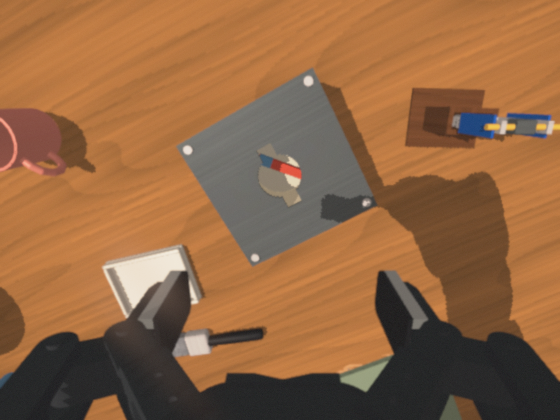

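Run:
```python
from h import *
Tt,Tk=np.load("wt.npy"),np.load("wk.npy")
def seg(n,p,q,z,T):
    P,Q=at_z("wrist",p,z,T),at_z("wrist",q,z,T); d=Q-P
    print(n,"mid",((P+Q)/2).round(1),"len",np.hypot(*d[:2]).round(1),"ang",np.degrees(np.arctan2(d[1],d[0])).round(1))
seg("tongs",(241,188),(315,188),167,Tt)
seg("tongs z150",(241,188),(315,188),155,Tt)
seg("slot",(268,149),(294,203),112,Tk)
S=np.array([at_z("wrist",p,112,Tk) for p in [(308,81),(366,203),(255,258),(187,150)]]);print("screws",S.mean(0).round(1))
seg("left edge",(187,150),(255,258),112,Tk);seg("r edge",(308,81),(366,203),112,Tk)
for z in (50,57,64): seg("bar",(259,158),(301,174),z,Tk)
im=cv2.imread("pics/wk.png");b=cv2.resize(im[125:225,230:330],(600,600),interpolation=cv2.INTER_CUBIC);cv2.imwrite("pics/wkc.png",b)
# color-based bar fit
hsv=cv2.cvtColor(im,cv2.COLOR_BGR2HSV);B,G,Rr=[im[...,i].astype(int) for i in range(3)]
m=((Rr-G>50)|(B-Rr>15))[140:200,250:315]
ys,xs=np.nonzero(m);pts=np.array([at_z("wrist",(x+250,y+140),57,Tk)[:2] for x,y in zip(xs,ys)])
c=pts.mean(0);w,v=np.linalg.eigh(np.cov(pts.T));print("pca",c.round(1),np.degrees(np.arctan2(v[1,1],v[0,1])).round(1),np.sqrt(12*w).round(1),len(pts))
```

```text
tongs mid [ 495.1 -260.5  167. ] len 72.6 ang -115.0
tongs z150 mid [ 492.4 -259.1  155. ] len 75.4 ang -115.0
slot mid [537.6 -26.9 112. ] len 69.5 ang -179.8
screws [538.4 -24.4 112. ]
left edge mid [534.1  51.  112. ] len 151.8 ang -176.5
r edge mid [542.8 -99.7 112. ] len 151.7 ang -177.0
bar mid [539.  -25.7  50. ] len 59.6 ang -136.1
bar mid [540.2 -26.3  57. ] len 58.6 ang -136.1
bar mid [541.3 -26.9  64. ] len 57.6 ang -136.1
pca [538.8 -27.4] -137.4 [13.  56.6] 419
```

View pics/wkc.png

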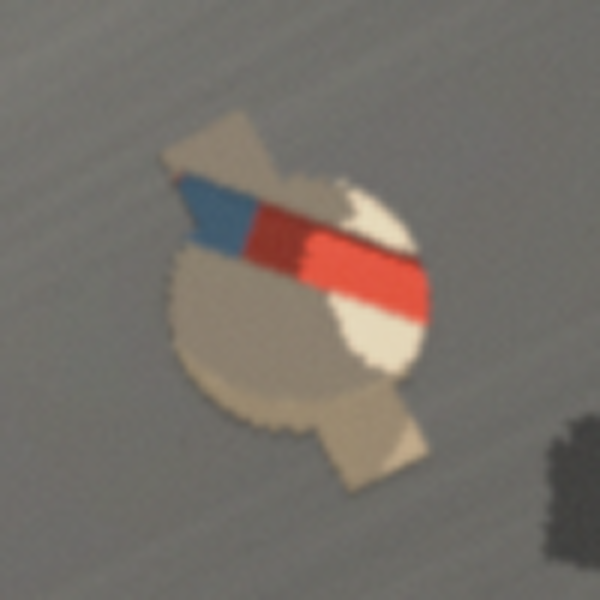

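Run:
```python
from h import *
Tk=np.load("wk.npy")
c=lambda x,y:(230+x/6,125+y/6)
def seg(n,p,q,z):
    P,Q=at_z("wrist",c(*p),z,Tk),at_z("wrist",c(*q),z,Tk); d=Q-P
    print(n,"mid",((P+Q)/2).round(1),"len",np.hypot(*d[:2]).round(1),"ang",np.degrees(np.arctan2(d[1],d[0])).round(1))
seg("slot",(203,132),(389,471),112)
seg("slotedge R",(243,110),(428,452),112);seg("slotedge L",(163,155),(350,490),112)
for z in(50,57,64): seg("bar",(185,210),(427,297),z);seg("barlow",(190,240),(425,325),z)
h=lambda x:((x))
# hole left/right extremes
seg("hole lr",(168,300),(430,300),112); seg("hole tb",(300,178),(300,430),112)
T=toolT();print("to tongs tool mm",(T[:3,:3].T@(np.array([493.5,-260.5,200])-T[:3,3])).round(1))
```

```text
slot mid [539.1 -25.6 112. ] len 74.6 ang -176.9
slotedge R mid [539.5 -34.1 112. ] len 74.7 ang -176.8
slotedge L mid [538.6 -17.1 112. ] len 74.2 ang -176.8
bar mid [537.  -26.2  50. ] len 56.9 ang -135.0
barlow mid [530.9 -23.7  50. ] len 55.6 ang -135.2
bar mid [538.2 -26.8  57. ] len 56.0 ang -135.0
barlow mid [532.2 -24.3  57. ] len 54.7 ang -135.2
bar mid [539.4 -27.3  64. ] len 55.0 ang -135.0
barlow mid [533.5 -25.   64. ] len 53.7 ang -135.2
hole lr mid [540.1 -26.2 112. ] len 49.8 ang -115.1
hole tb mid [538.9 -25.9 112. ] len 48.9 ang 154.8
to tongs tool mm [ 59.4 230.3 131.3]
```

```bash
python3 -m pendant '[[[0.238,0.921,0,0,0,0],[0.238,0.921,0,0,0,0],[0.238,0.921,0,0,0,0],[0.238,0.921,0,0,0,0],[0.238,0.921,0,0,0,0],[0.238,0.921,0,0,0,0],[0.238,0.921,0.2,0,0,0],[0.238,0.921,0.4,0,0,0],[0.238,0.921,0.4,0,0,0],[0.238,0.921,0.4,0,0,0]]]'
python3 - <<'E'
from h import *
im,T=snap("wrist","wt2.png");print(T.round(3))
for l in ["tongs_grip","holder_mouth"]:
    print(l,[(np.round(x["uv"]),round(x["p"],2)) for x in nets.search_frame(l,"wrist")[:2]])
print(T[:3,:3].T@(np.array([493.5,-260.5,107])-T[:3,3]))
E
```

```text
time_s: 4.9
ee_pos: [494.2, -260.1, 232.6]
orientation: [-0.0, 0.976, -0.216, -0.0]
ft_force: [-0.4, 0.1, -0.2]
width: 85.7
finger_force: 0.0
[[ 9.07000e-01 -4.22000e-01 -0.00000e+00  4.94150e+02]
 [-4.22000e-01 -9.07000e-01  0.00000e+00 -2.60084e+02]
 [-0.00000e+00 -0.00000e+00 -1.00000e+00  2.32590e+02]
 [ 0.00000e+00  0.00000e+00  0.00000e+00  1.00000e+00]]
tongs_grip [(array([281., 215.]), 0.62)]
holder_mouth [(array([279., 168.]), 0.68)]
[ -0.40924517   0.6525688  125.58986003]
```

View pics/wt2.png

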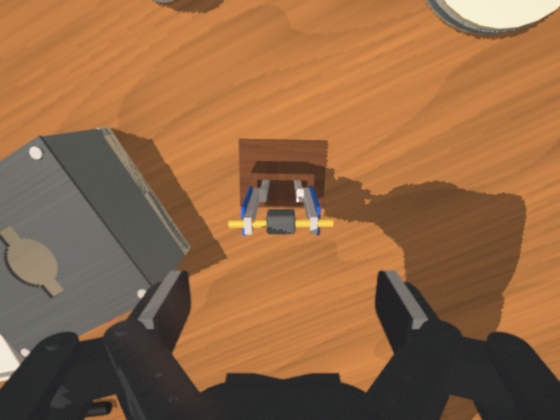

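```bash
python3 - <<'E'
from h import *
T=toolT()
for z in (160,165,169):
    P=at_z("wrist",(281,224),z,T); print(z,P.round(1),(T[:3,:3].T@(P-T[:3,3])).round(1))
E
python3 -m pendant '[[[0,0.003,0.16,0,0,0],[0,0.003,0.24,0,0,0],[0,0.003,0.3,0,0,0]]]'
```

```text
160 [ 493.2 -259.1  160. ] [-2.1 -0.5 73.6]
165 [ 494.9 -259.9  165. ] [-0.2 -0.5 68.6]
169 [ 496.2 -260.6  169. ] [ 1.3 -0.5 64.6]
time_s: 5.35
ee_pos: [494.0, -260.8, 156.6]
orientation: [0.0, 0.976, -0.216, 0.001]
ft_force: [0.2, -0.4, -1.4]
width: 85.3
finger_force: 0.0
```

```bash
python3 -m pendant '[[[0,-0.003,0.1,0,0,0],[0,-0.003,0.196,0,0,0],[0,-0.003,0.196,0,0,0]]]'
python3 -m pendant '[[[0,0,0,0,0,0],[0,0,0,0,0,0],[0,0,0,0,0,0],[0,0,0,0,0,0],[0,0,0,0,0,0],[0,0,0,0,0,0],[0,0,0,0,0,0],[0,0,0,0,0,0]]]' 0.588 40
```

```text
time_s: 5.65
ee_pos: [493.7, -259.7, 106.5]
orientation: [-0.0, 0.976, -0.216, -0.001]
ft_force: [0.5, -0.6, 0.9]
width: 85.4
finger_force: 0.0
time_s: 6.45
ee_pos: [494.6, -260.4, 108.9]
orientation: [0.0, 0.976, -0.216, 0.001]
ft_force: [0.2, 0.3, 9.5]
width: 50.4
finger_force: 6.2
```

```bash
python3 -m pendant '[[[0,0,-0.05,0,0,0],[0,0,-0.12,0,0,0],[0,0,-0.2,0,0,0],[0,0,-0.3,0,0,0],[0,0,-0.4,0,0,0],[0,0,-0.5,0,0,0],[0,0,-0.6,0,0,0],[0,0,-0.68,0,0,0],[0,0,-0.68,0,0,0],[0,0,-0.68,0,0,0]]]'
python3 - <<'E'
from h import *
im,T=snap("wrist","wl.png");np.save("wl.npy",T);print(T.round(3));snap("side","sl.png")
a,b=cv2.imread("pics/wl.png"),cv2.imread("pics/sl.png")
cv2.imwrite("pics/wsl.png",cv2.resize(np.hstack([a[100:,100:460],b[80:400,200:480]]),(800,400)))
# target poses for tool y to be bar's y: 
print(T[:3,:3].T@(np.array([538.5,-26.5,277])-T[:3,3]))
E
```

```text
time_s: 7.45
ee_pos: [493.7, -259.8, 277.8]
orientation: [-0.0, 0.976, -0.216, 0.0]
ft_force: [-0.9, 0.6, -2.5]
width: 50.6
finger_force: 4.4
[[ 9.07000e-01 -4.22000e-01  1.00000e-03  4.93690e+02]
 [-4.22000e-01 -9.07000e-01 -0.00000e+00 -2.59835e+02]
 [ 1.00000e-03 -0.00000e+00 -1.00000e+00  2.77803e+02]
 [ 0.00000e+00  0.00000e+00  0.00000e+00  1.00000e+00]]
[ -57.82108872 -230.45598995    0.81805341]
```

View pics/wsl.png

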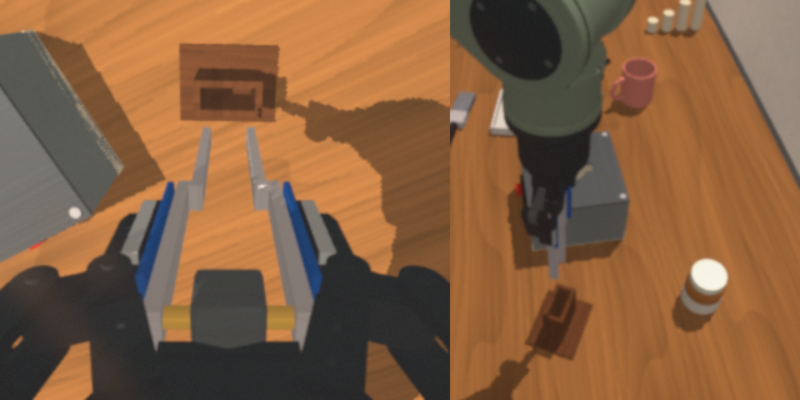

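Run:
```python
from h import *
T=np.load("wl.npy")
for dz in (95,101,106): print(proj("wrist",(T@[0,0,dz,1])[:3],T).round(1))
im=cv2.imread("pics/wl.png"); cv2.imwrite("pics/wlc.png",np.hstack([cv2.resize(im[130:210,230:330],(500,400),interpolation=cv2.INTER_CUBIC)]))
```

```text
[281.8 211.7]
[281.8 209.3]
[281.8 207.4]
```

View pics/wlc.png

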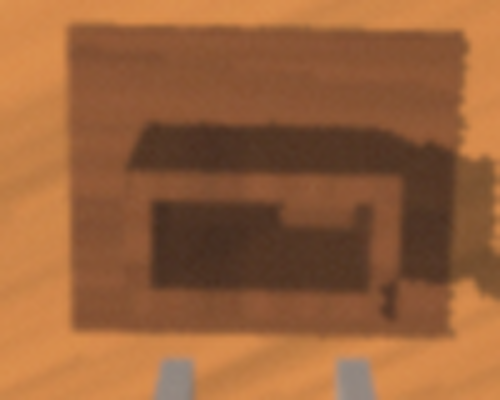

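Run:
```python
from h import *
T=np.load("wl.npy")
print(proj("wrist",(T@[6,0,101,1])[:3],T).round(1),proj("wrist",(T@[6,0,99,1])[:3],T).round(1))
print("holder",at_z("wrist",(282.2,179),75,T).round(1))
P=at_z("wrist",(283.2,201.6),T[2,3]-101,T);print("tip edge in tool",(T[:3,:3].T@(P-T[:3,3])).round(1))
```

```text
[281.8 202.1] [281.8 202.8]
holder [ 495.  -260.7   75. ]
tip edge in tool [  6.4   1.1 101. ]
```

```bash
python3 -m pendant '[[[-0.231,-0.922,0,0,0,-0.388],[-0.231,-0.922,0,0,0,-0.388],[-0.231,-0.922,0,0,0,-0.388],[-0.231,-0.922,0,0,0,-0.388],[-0.231,-0.922,0,0,0,-0.388],[-0.231,-0.922,0,0,0,-0.388],[-0.231,-0.922,0,0,0,-0.388],[-0.231,-0.922,0,0,0,-0.388],[-0.231,-0.922,0,0,0,-0.388],[-0.231,-0.922,0,0,0,-0.388],[-0.231,-0.922,0,0,0,-0.388],[-0.231,-0.922,0,0,0,-0.388]]]'
python3 - <<'E'
from h import *
im,T=snap("wrist","wb.png");np.save("wb.npy",T);print(T.round(3),np.degrees(np.arctan2(T[1,1],T[0,1])))
im=cv2.imread("pics/wb.png"); cv2.imwrite("pics/wbc.png",cv2.resize(im[110:260,180:380],(800,600),interpolation=cv2.INTER_CUBIC))
E
```

```text
time_s: 8.75
ee_pos: [538.7, -26.6, 277.2]
orientation: [-0.0, 0.925, 0.381, -0.0]
ft_force: [-0.2, 0.4, -1.6]
width: 50.5
finger_force: 4.6
[[  0.71    0.704  -0.    538.707]
 [  0.704  -0.71    0.    -26.577]
 [ -0.     -0.     -1.    277.223]
 [  0.      0.      0.      1.   ]] -45.24515822876519
```

View pics/wbc.png

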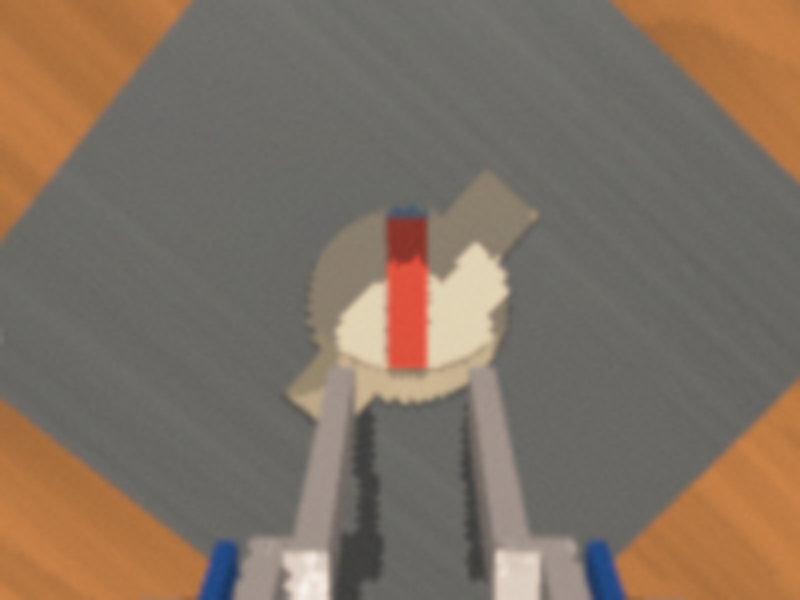

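```bash
python3 - <<'E'
from h import *
T=np.load("wb.npy")
for z in (50,57,64):
    P=at_z("wrist",(281.8,202.7),z,T);C=P+T[:3,0]*32;print(z,C.round(1),(T[:3,:3].T@(C-T[:3,3]))[:2].round(1))
print((T[:3,:3].T@(np.array([539,-25.7,0])-T[:3,3]))[:2].round(1))
E
python3 -m pendant '[[[0,-0.004,0.15,0,0,0],[0,-0.004,0.3,0,0,0],[0,-0.004,0.4,0,0,0],[0,-0.004,0.46,0,0,0],[0,-0.004,0.49,0,0,0],[0,-0.004,0.5,0,0,0],[0,-0.004,0.5,0,0,0]]]'
```

```text
50 [537.1 -27.6  50. ] [-1.9 -0.3]
57 [538.6 -26.1  57. ] [ 0.3 -0.3]
64 [540.2 -24.6  64. ] [ 2.4 -0.3]
[ 0.9 -0.4]
time_s: 9.5
ee_pos: [538.2, -25.9, 152.7]
orientation: [0.0, 0.924, 0.382, 0.0]
ft_force: [0.7, 0.5, -2.5]
width: 50.3
finger_force: 4.6
```

```bash
for i in 1; do :; done
python3 -m pendant '[[[0,0,0.006,0,0,0],[0,0,0.012,0,0,0],[0,0,0.012,0,0,0]]]'|egrep 'ee|ft_f|width'
python3 -c "
from h import *
print(monitor.get_state()['ft_force'])"
python3 -m pendant '[[[0,0,0.004,0,0,0],[0,0,0.008,0,0,0],[0,0,0.008,0,0,0]]]'|egrep 'ee|ft_f|width'
```

```text
ee_pos: [538.1, -25.9, 149.5]
ft_force: [0.9, -0.1, -2.3]
width: 50.2
[ 0.92798156 -0.1404484  -2.31728917]
ee_pos: [538.0, -25.9, 147.2]
ft_force: [-0.5, -0.8, -1.6]
width: 50.4
```

Tips at ~46; no contact yet.

```bash
python3 -m pendant '[[[0,0,0.004,0,0,0],[0,0,0.008,0,0,0],[0,0,0.008,0,0,0]]]'|egrep 'ee|ft_f|width'
python3 -m pendant '[[[0,0,0.004,0,0,0],[0,0,0.008,0,0,0],[0,0,0.008,0,0,0]]]'|egrep 'ee|ft_f|width'
```

```text
ee_pos: [538.0, -25.9, 145.2]
ft_force: [-0.8, 0.0, -2.4]
width: 50.4
ee_pos: [538.0, -25.9, 143.2]
ft_force: [-0.3, 0.0, -1.7]
width: 50.3
```

Run:
```python
from h import *
f=[]
for i in range(3):
    imaging.read_camera("wrist"); f.append(monitor.get_state()["ft_force"][2])
print(f)
```

```text
[np.float64(-2.215442201149765), np.float64(-1.2818155374259903), np.float64(-1.1508204743690327)]
```

```bash
python3 -m pendant '[[[0,0,0.004,0,0,0],[0,0,0.008,0,0,0],[0,0,0.008,0,0,0]]]'|egrep 'ee|ft_f|width'
```

```text
ee_pos: [538.1, -25.9, 141.3]
ft_force: [0.0, -0.1, 1.0]
width: 50.7
```

```bash
python3 -m pendant '[[[0,0,0.004,0,0,0],[0,0,0.008,0,0,0],[0,0,0.008,0,0,0]]]'|egrep 'ee|ft_f|width'
```

```text
ee_pos: [538.5, -25.9, 139.7]
ft_force: [-0.4, 0.8, 6.2]
width: 50.4
```

```bash
python3 -m pendant '[[[0,0,-0.016,0,0,0],[0,0,-0.016,0,0,0]]]'|egrep 'ee|ft_f|width'
python3 -m pendant '[[[0,0,0,0,0,0],[0,0,0,0,0,0],[0,0,0,0,0,0],[0,0,0,0,0,0],[0,0,0,0,0,0],[0,0,0,0,0,0],[0,0,0,0,0,0],[0,0,0,0,0,0]]]' 0.4 36
```

```text
ee_pos: [538.1, -25.9, 143.7]
ft_force: [0.7, 1.0, -1.7]
width: 50.3
time_s: 12.45
ee_pos: [538.1, -25.9, 143.4]
orientation: [-0.0, 0.924, 0.382, 0.0]
ft_force: [-1.6, -0.3, 5.5]
width: 38.0
finger_force: 36.3
```

```bash
python3 -m pendant '[[[0,0,-0.01,0,0,0],[0,0,-0.024,0,0,0],[0,0,-0.024,0,0,0],[0,0,-0.024,0,0,0]]]'
python3 - <<'E'
from h import *
im,T=snap("wrist","wg.png");np.save("wg.npy",T)
print((T[:3,:3].T@(np.array([539,-25.7,0])-T[:3,3]))[:2].round(1),np.degrees(np.arctan2(T[1,1],T[0,1])))
im=cv2.imread("pics/wg.png"); cv2.imwrite("pics/wgc.png",cv2.resize(im[110:260,180:380],(800,600),interpolation=cv2.INTER_CUBIC))
E
```

```text
time_s: 12.85
ee_pos: [538.0, -25.9, 149.3]
orientation: [-0.0, 0.924, 0.382, 0.0]
ft_force: [0.7, 0.5, -1.7]
width: 38.2
finger_force: 36.8
[0.8 0.5] -45.119366201356016
```

View pics/wgc.png

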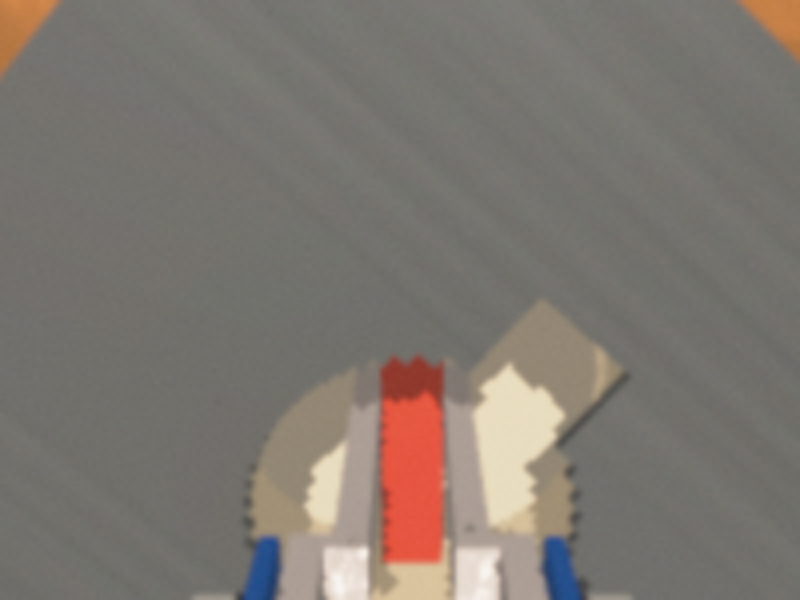

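```bash
python3 -m pendant '[[[0,0.001,0,0,0,0.04],[0.001,0.002,0,0,0,0.08],[0.002,0.002,0,0,0,0.12],[0.003,0.002,0,0,0,0.16],[0.003,0.002,0,0,0,0.2],[0.003,0.002,0,0,0,0.232],[0.003,0.002,0,0,0,0.232],[0.003,0.002,0,0,0,0.232]]]'
python3 - <<'E'
from h import *
im,T=snap("wrist","wr.png");np.save("wr.npy",T)
print(T.round(3),np.degrees(np.arctan2(T[1,0],T[0,0])))
im=im.astype(int);R_,G,B=im[...,0],im[...,1],im[...,2]
sat=im.max(2)-im.min(2)
def cls(v):
    r,g,b=v
    return 'R' if r-g>60 else 'U' if b-r>25 else 'c' if r-b>18 else '.' if abs(r-b)<12 and r<125 else 'g'
for y in range(160,262,4): print(y,''.join(cls(im[y,x]) for x in range(235,331)))
E
```

```text
time_s: 13.7
ee_pos: [538.9, -25.7, 149.2]
orientation: [0.0, 1.0, 0.029, -0.0]
ft_force: [0.1, -0.3, -2.0]
width: 37.9
finger_force: 36.8
[[ 9.98000e-01  5.80000e-02 -0.00000e+00  5.38881e+02]
 [ 5.80000e-02 -9.98000e-01 -0.00000e+00 -2.56650e+01]
 [-0.00000e+00 -0.00000e+00 -1.00000e+00  1.49217e+02]
 [ 0.00000e+00  0.00000e+00  0.00000e+00  1.00000e+00]] 3.317020313420618
160 ................................................................................................
164 ...........g........g....g.gg.g.g.............g.....g.........g.................................
168 ....g.g.........................................................................................
172 ................................................................................................
176 g....g....g.....................................................................................
180 ..............................gcccccccg.ggggggggggggggg.gccccg..................................
184 ..............................cccccccccgUUUUUUUUUUUUUUUUgccccc..................................
188 ...........
[... 1203 characters left out ...]
...cccccccccccccccccccccccccccccccccccRRRRRRRRRRRRRRRcccccccccccccccccccccccccccccccc.........
240 .....cccccccccccccccccccccccccccccccccccRRRRRRRRRRRRRRRcccccccccccccccccccccccccccccccc.........
244 .....gccccgUUU.cccccccccccccccccccccccccRRRRRRRRRRRRRRRccccccccccccccccccccccccccgUUUU..........
248 ......gc.UUUUUU.cggggggcccccccccccccccccRRRRRRRRRRRRRRRcccccccccccccccccccccccccgUUUUUUU........
252 .......UUUUUUUUgggggcgcccgcccccccccccccccccccccccccccccccccccccccccccccccccccccggUUUUUUUU.......
256 ......UUUUUUUUU.ggggggcgcggcgccccgccccccccccccccccccccccccccccggcgccccccccccccccgUUUUUUUUU......
260 ggg..UUUUUUUUU.ggggcccccggggccgccccccccccccccccccccccccccccccccccccccccccccccccccgUUUUUUUUU..ggg
```

Run:
```python
from h import *
T=np.load("wr.npy")
def t(uv,z): 
    P=at_z("wrist",uv,z,T); return (T[:3,:3].T@(P-T[:3,3])).round(2)
print("slot far end",t((280.7,179),112),"widths",t((264.8,192),112)[1],t((296.3,192),112)[1])
print("hole row236",t((239.8,236),112),t((321.2,236),112))
print("slot L rows184/204",t((264.8,184),112)[1],t((264.9,204),112)[1],"R",t((296.6,184),112)[1],t((296.2,204),112)[1])
for z in (57,60):
  print("bar far",t((283,183),z),"red end",t((282.5,250.5),z),"edges 186",t((275,186),z)[1],t((291,186),z)[1],"edges 244",t((275,244),z)[1],t((290,244),z)[1])
```

```text
slot far end [38.87 -0.53 37.21] widths -9.73 8.48
hole row236 [  3.66 -25.33  37.22] [ 3.65 23.93 37.22]
slot L rows184/204 -9.65 -9.79 R 8.59 8.52
bar far [23.29  0.93 92.21] red end [-32.13   0.57  92.22] edges 186 -5.06 6.93 edges 244 -5.4 6.53
bar far [24.01  0.92 89.21] red end [-30.71   0.56  89.22] edges 186 -5.0 6.84 edges 244 -5.33 6.45
```

```bash
python3 -m pendant '[[[0.001,-0.005,-0.03,0,0,0],[0.001,-0.0055,-0.06,0,0,0],[0.001,-0.0055,-0.1,0,0,0],[0.001,-0.0055,-0.14,0,0,0],[0.001,-0.0055,-0.16,0,0,0],[0.001,-0.0055,-0.16,0,0,0],[0.001,-0.0055,-0.16,0,0,0]]]'
python3 - <<'E'
from h import *
im,T=snap("wrist","wu.png");np.save("wu.npy",T)
im=im.astype(int)
def cls(v):
    r,g,b=v
    return 'R' if r-g>60 else 'U' if b-r>25 else 'c' if r-b>18 else '.' if abs(r-b)<12 and r<125 else 'g'
for y in range(176,270,4): print(y,''.join(cls(im[y,x]) for x in range(245,321)))
def t(uv,z): 
    P=at_z("wrist",uv,z,T); return (T[:3,:3].T@(P-T[:3,3])).round(2)
E
```

```text
time_s: 14.45
ee_pos: [539.0, -24.4, 189.2]
orientation: [-0.0, 1.0, 0.027, -0.0]
ft_force: [-0.4, -0.2, -2.4]
width: 38.1
finger_force: 36.8
176 .........................ccccgUUUUUUUUUUUUUUUUUgccc.........................
180 .........................ccccgUUUUUUUUUUUUUUUUgcccc.........................
184 .........................ccccgUUUUUUUUUUUUUUUUgcccc.........................
188 ........................gcccccgUUUUUUUUUUUUUUUgccccgg.gg....................
192 ...............ggggccccccccccgUUUUUUUUUUUUUUUUgccccccccccgggg...............
196 ...........gcccccccccccccccccccccccccccccccccccccccccccccccccccccg..........
200 ........gcccccccccccccccccccccRRRRRRRRRRRRRRRRcccccccccccccccccccccc........
204 ......gcccccccccccccccccccccccRRRRRRRRRRRRRRRRcccccccccccccccccccccccc......
208 .....gccccccccccccccccccccccccRRRRRRRRRRRRRRRRccccccccccccccccccccccccc.....
212 ....gccccccccccccccccccccccccccRRRRRRRRRRRRRRRcccccccccccccccccccccccccc....
216 ...gcccccccccccccccccccccccccccRRRRRRRRRRRRRRRccccccccccccccccccccccccccc...
220 ...gcccccccccccccccccccccccccccRRRRRRRRRRRRRRRccccccccccccccccc
[... 285 characters left out ...]
ccccccRRRRRRRRRRRRRRRcccccccccccccccccccccg.........
240 .............ggcccccccccccccccRRRRRRRRRRRRRRRccccccccccccccccgg.............
244 UUUUU..ggggggggccccccccccccccccRRRRRRRRRRRRRRccccccccccccccccccccgcgg.gUUUUU
248 UUUUUg.gggggggggcccccccccccccccRRRRRRRRRRRRRRccccgggggccccccccccccccgggUUUUU
252 UUUUUgggggcccccggccccccccccccccccccccccccccccccccggggggggggccccccccccggUUUUU
256 UUUUU.gggggggggggcggggccccccccccccccccccccccccccccgggggcggccccccccccccgUUUUU
260 UUUU.ggcgggcccgggcccccgggccccccccccccccccccccccccggggggggggccccccccccccgUUUU
264 UUU.ggggggggccggggcccggcccccccccccccccccccccccccccgggggggggcccccccccccccgUUU
268 UU.gggggggcccggg...........................................gcccccccccccccgUU
```

```bash
python3 -m pendant '[[[0,0,-0.02,0,0,0],[0,0,-0.04,0,0,0],[0,0,-0.06,0,0,0],[0,0,-0.06,0,0,0]]]'
python3 -m pendant '[[[0,0,-0.03,0,0,0],[0,0,-0.06,0,0,0],[0,0,-0.1,0,0,0],[0,0,-0.14,0,0,0],[0,0,-0.18,0,0,0],[0,0,-0.22,0,0,0],[0,0,-0.26,0,0,0],[0,0,-0.26,0,0,0],[0,0,-0.26,0,0,0],[0,0,-0.26,0,0,0]]]'
python3 - <<'E'
from h import *
im,T=snap("wrist","wo.png");print(T.round(3))
for n in ("wrist","top","side"):
    imaging.read_camera(n)
    for l in ("bar_center","tray"):
        print(n,l,[(np.round(x["uv"]),round(x["p"],2)) for x in nets.search_frame(l,n)[:2]])
r=nets.masks_of("tray","top")[0]["region"]; c=cv2.findContours(r.astype(np.uint8),0,1)[0]; c=max(c,key=cv2.contourArea)
box=cv2.boxPoints(cv2.minAreaRect(c)); W=np.array([at_z("top",p,15) for p in box]);print(W.round(),W.mean(0).round(1))
E
```

```text
time_s: 14.9
ee_pos: [539.4, -24.4, 205.0]
orientation: [-0.0, 1.0, 0.027, 0.001]
ft_force: [0.4, 0.3, -1.5]
width: 38.4
finger_force: 36.8
time_s: 15.9
ee_pos: [538.9, -24.4, 268.9]
orientation: [-0.0, 1.0, 0.027, -0.0]
ft_force: [0.3, 0.9, -3.3]
width: 38.0
finger_force: 36.8
[[ 9.99000e-01  5.40000e-02 -1.00000e-03  5.38928e+02]
 [ 5.40000e-02 -9.99000e-01  0.00000e+00 -2.43550e+01]
 [-1.00000e-03 -0.00000e+00 -1.00000e+00  2.68879e+02]
 [ 0.00000e+00  0.00000e+00  0.00000e+00  1.00000e+00]]
wrist bar_center [(array([283., 206.]), 0.58), (array([247., 293.]), 0.42)]
wrist tray [(array([ 75., 225.]), 0.9)]
top bar_center [(array([390., 121.]), 0.63)]
top tray [(array([184., 232.]), 0.94)]
side bar_center [(array([294., 195.]), 0.59)]
side tray [(array([255., 169.]), 0.75), (array([294., 196.]), 0.22)]
[[408. 323.  15.]
 [510. 305.  15.]
 [486. 172.  15.]
 [384. 191.  15.]] [447. 248.  15.]
```

```bash
python3 -m pendant '[[[-0.05,-0.08,0,0,0,0],[-0.1,-0.2,0,0,0,0.03],[-0.15,-0.34,0,0,0,0.06],[-0.2,-0.48,0,0,0,0.072],[-0.25,-0.62,0,0,0,0.072],[-0.3,-0.76,0,0,0,0.072],[-0.309,-0.88,0,0,0,0.072],[-0.309,-0.96,0,0,0,0.072],[-0.309,-1,0,0,0,0.072],[-0.309,-1,0,0,0,0.072],[-0.309,-1,0,0,0,0.072]]]'
python3 - <<'E'
from h import *
T=toolT();im=imaging.read_camera("wrist");r=nets.masks_of("tray","wrist")
print([(x["p"],x["uv"],x["region"].sum()) for x in r])
c=max(cv2.findContours(r[0]["region"].astype(np.uint8),0,1)[0],key=cv2.contourArea)
h=cv2.approxPolyDP(cv2.convexHull(c),6,True)[:,0]
print([(p,at_z("wrist",p,20,T).round()[:2]) for p in h.tolist()])
P=(T[:3,:3].T@(np.array([447,246,0])-T[:3,3]));print(T[:3,3],P.round(1))
b=nets.masks_of("bar_center","wrist");print([(x["p"],x["uv"],x["region"].sum()) for x in b])
E
```

```text
time_s: 17.55
ee_pos: [448.6, 219.9, 269.4]
orientation: [0.0, 0.996, -0.086, 0.0]
ft_force: [-0.1, -1.1, -1.5]
width: 38.1
finger_force: 36.8
[(0.74, [252.9, 169.6], np.int64(7672))]
[([313, 137], array([484., 176.])), ([307, 214], array([389., 198.])), ([209, 211], array([414., 321.])), ([207, 133], array([510., 300.]))]
[448.62746975 219.91626017 269.3630879 ] [ -6.1 -25.5 269.4]
[(0.55, [282.5, 208.1], np.int64(1279))]
```

```bash
python3 -m pendant '[[[-0.018,-0.05,0.05,0,0,0],[-0.018,-0.11,0.12,0,0,0],[-0.018,-0.11,0.22,0,0,0],[-0.018,-0.11,0.32,0,0,0],[-0.018,-0.11,0.42,0,0,0],[-0.018,-0.11,0.52,0,0,0],[-0.018,-0.11,0.57,0,0,0],[-0.018,-0.11,0.6,0,0,0],[-0.018,-0.11,0.615,0,0,0],[-0.018,-0.11,0.615,0,0,0],[-0.018,-0.11,0.615,0,0,0]]]'
python3 -m pendant '[[[0,0,0.004,0,0,0],[0,0,0.008,0,0,0],[0,0,0.008,0,0,0],[0,0,0.008,0,0,0]]]'|egrep 'ee|ft_f|width'
```

```text
time_s: 18.8
ee_pos: [448.8, 249.1, 116.1]
orientation: [-0.0, 0.996, -0.086, 0.0]
ft_force: [0.1, 0.7, -2.8]
width: 38.0
finger_force: 36.8
ee_pos: [448.6, 248.9, 113.7]
ft_force: [-0.8, 0.0, -2.2]
width: 38.0
```

```bash
python3 -m pendant '[[[0,0,0.003,0,0,0],[0,0,0.006,0,0,0],[0,0,0.006,0,0,0],[0,0,0.006,0,0,0]]]'|egrep 'ee|ft_f|width'
```

```text
ee_pos: [448.6, 248.9, 112.1]
ft_force: [0.3, -0.6, -2.0]
width: 37.9
```

```bash
python3 -m pendant '[[[0,0,0.003,0,0,0],[0,0,0.006,0,0,0],[0,0,0.006,0,0,0],[0,0,0.006,0,0,0]]]'|egrep 'ee|ft_f|width'
```

```text
ee_pos: [448.7, 248.9, 110.8]
ft_force: [-2.2, -0.4, 6.1]
width: 38.0
```

```bash
python3 -m pendant '[[[0,0,0,0,0,0],[0,0,0,0,0,0],[0,0,0,0,0,0],[0,0,0,0,0,0],[0,0,0,0,0,0],[0,0,0,0,0,0],[0,0,0,0,0,0],[0,0,0,0,0,0],[0,0,0,0,0,0]]]' 0.588 36
python3 -m pendant '[[[0,0,-0.02,0,0,0],[0,0,-0.04,0,0,0],[0,0,-0.08,0,0,0],[0,0,-0.12,0,0,0],[0,0,-0.2,0,0,0],[0,0,-0.3,0,0,0],[0,0,-0.4,0,0,0],[0,0,-0.5,0,0,0],[0,0,-0.6,0,0,0],[0,0,-0.68,0,0,0],[0,0,-0.68,0,0,0],[0,0,-0.68,0,0,0]]]'
python3 - <<'E'
from h import *
T=toolT();print(T[:3,3]);im=imaging.read_camera("wrist").astype(int);cv2.imwrite("pics/wd.png",im[:,:,::-1])
m=(im[...,0]-im[...,1]>60)&(im[...,2]<90);
for l in("bar_center","tray"):
    b=nets.masks_of(l,"wrist")
    for x in b[:2]: print(l,x["p"],x["uv"],x["region"].sum(),at_z("wrist",x["uv"],20,T).round())
D=np.array([494.2,-260.4,278]);print("to holder",(T[:3,:3].T@(D-T[:3,3])).round(1), np.degrees(np.arctan2(T[1,1],T[0,1])))
E
```

```text
time_s: 20.9
ee_pos: [448.6, 248.9, 110.6]
orientation: [-0.0, 0.996, -0.086, -0.0]
ft_force: [-0.4, -0.3, -1.4]
width: 50.5
finger_force: 2.8
time_s: 22.1
ee_pos: [448.4, 248.9, 280.8]
orientation: [-0.0, 0.996, -0.086, 0.0]
ft_force: [0.4, 0.7, -2.2]
width: 50.2
finger_force: 2.9
[448.42911428 248.8846903  280.79608862]
bar_center 0.81 [283.1, 165.2] 501 [454. 247.  20.]
tray 0.56 [279.1, 166.3] 7517 [454. 252.  20.]
to holder [132.1 494.    2.6] -99.83111985543476[ WARN:0@0.423] global loadsave.cpp:1063 imwrite_ Unsupported depth image for selected encoder is fallbacked to CV_8U.
```

```bash
python3 -m pendant '[[[0.06,0.2,0,0,0,0],[0.12,0.45,0,0,0,0],[0.2,0.7,0,0,0,0],[0.25,0.9,0,0,0,0],[0.264,0.98,0,0,0,0],[0.264,0.988,0,0,0,0],[0.264,0.988,0,0,0,0],[0.264,0.988,0,0,0,0]]]' 0.56 36
python3 -m pendant '[[[0.06,0.2,0,0,0,0.03],[0.12,0.45,0,0,0,0.06],[0.2,0.7,0,0,0,0.084],[0.25,0.9,0,0,0,0.084],[0.264,0.98,0,0,0,0.084],[0.264,0.988,0,0,0,0.084],[0.264,0.988,0,0,0,0.084],[0.264,0.988,0,0,0,0.084],[0.264,0.988,0,0,0,0.084]]]'
python3 - <<'E'
from h import *
imaging.read_camera("wrist");im,T=snap("wrist","wh.png");np.save("wh.npy",T);print(T[:3,3],np.degrees(np.arctan2(T[1,1],T[0,1])))
for p in [(494.2,-260.4,278),(495,-260.7,278)]: print((T[:3,:3].T@(np.array(p)-T[:3,3])).round(1))
g=cv2.cvtColor(im,cv2.COLOR_RGB2GRAY)
ref=cv2.cvtColor(cv2.imread("pics/wl.png"),cv2.COLOR_BGR2GRAY)
r=cv2.matchTemplate(g,ref[150:195,250:315],cv2.TM_CCOEFF_NORMED);print("holder vs ref (250,150)",cv2.minMaxLoc(r)[1::2])
r=cv2.matchTemplate(g,ref[198:225,258:308],cv2.TM_CCOEFF_NORMED);print("tips vs ref (258,198)",cv2.minMaxLoc(r)[1::2])
for n,i in (("now",g),("ref",ref)): print(n,[''.join('#' if v>110 and v<200 else '.' for v in i[y,255:312]) for y in (196,200,204,208,212,216)])
E
```

```text
time_s: 23.05
ee_pos: [471.3, -4.6, 280.2]
orientation: [-0.0, 0.996, -0.085, -0.0]
ft_force: [0.5, 1.9, -1.4]
width: 47.9
finger_force: 7.0
time_s: 23.95
ee_pos: [494.9, -258.5, 280.6]
orientation: [-0.0, 0.977, -0.215, -0.0]
ft_force: [0.1, -0.0, -1.8]
width: 47.8
finger_force: 7.0
[ 494.83577176 -258.75065695  280.65318965] -114.82824343059704
[0.1 1.8 2.7]
[1.  1.7 2.7]
holder vs ref (250,150) (0.986503005027771, (251, 150))
tips vs ref (258,198) (0.8351724147796631, (259, 198))
now ['#################################........................', '#########################################################', '#########################################################', '#########################################################', '#########################################################', '#########################################################']
ref ['###########################.#............................', '#########################################################', '#########################################################', '#########################################################', '#########################################################', '#########################################################']
```

Run:
```python
from h import *
T=np.load("wh.npy")
for n in("wl","wh"):
    im=cv2.imread(f"pics/{n}.png").astype(int)
    print(n)
    for y in range(194,232,3): print(y,''.join('#' if abs(v[2]-v[0])<30 else '.' for v in im[y,250:316]))
    for y in range(150,194,4): print(y,''.join('#' if v.sum()<170 else '+' if v.sum()<270 else '.' for v in im[y,235:330]))
```

```text
wl
194 ..................................................................
197 ..................................................................
200 ..................................................................
203 .............#####..............................#####.............
206 ............######..............................#####.............
209 ............######..............................######............
212 ...........#######..............................#######...........
215 ...........#######..............................#######...........
218 ..........########...............................#######..........
221 .........########................................########.........
224 .........########................................########.........
227 ........########..................................########........
230 .......#########..................................#########.......
150 ..............................................................+.+++++++..+.+++++++++++.........
154 .......................+++++++++++++++++++++++++++++++++++++.++.+++...
[... 2251 characters left out ...]

166 ............................++....+++++++++++.........+.................+..+++++++++++++++++++.
170 ............+++++++++.....++++++++++++++++++++++++++++.......+....+++++....++++++++++++++++++..
174 ............++++++++++..+.++###############+#######+++++++++++++++++++++.+.+++####+#++++..+....
178 .............+++..++.......+##################++++++#++++++++++++#+++++....+++#++###++++.++++..
182 .............+.+...++..+++++#################+++++++++++++++++++++++++++...++++++++++++++++++++
186 ......................++++++++++++++##+#+##+++++#+++++++++++++++++++++++++++++++++++++........+
190 ............+.+....+.........+..+.+++++++++++........++......+..........+++++..................
```

```bash
python3 -m pendant '[[[0.001,0.006,0,0,0,0],[0.001,0.006,0.1,0,0,0],[0.001,0.006,0.2,0,0,0],[0.001,0.006,0.3,0,0,0],[0.001,0.006,0.36,0,0,0],[0.001,0.006,0.4,0,0,0],[0.001,0.006,0.44,0,0,0],[0.001,0.006,0.46,0,0,0],[0.001,0.006,0.48,0,0,0],[0.001,0.006,0.48,0,0,0]]]'
python3 -m pendant '[[[0,0,0.04,0,0,0],[0,0,0.08,0,0,0],[0,0,0.12,0,0,0],[0,0,0.16,0,0,0],[0,0,0.19,0,0,0],[0,0,0.19,0,0,0],[0,0,0.19,0,0,0]]]'
```

```text
time_s: 25.05
ee_pos: [493.8, -261.8, 160.3]
orientation: [-0.0, 0.976, -0.216, -0.0]
ft_force: [0.5, 0.4, -1.3]
width: 48.4
finger_force: 6.9
time_s: 25.75
ee_pos: [493.9, -261.9, 113.1]
orientation: [-0.0, 0.976, -0.216, -0.0]
ft_force: [-0.5, -1.1, -1.1]
width: 48.2
finger_force: 7.0
```

```bash
python3 -m pendant '[[[0,0,0.006,0,0,0],[0,0,0.012,0,0,0],[0,0,0.012,0,0,0],[0,0,0.012,0,0,0]]]'|egrep 'ee|ft_f|width'
```

```text
ee_pos: [493.9, -261.8, 110.1]
ft_force: [-0.0, 0.0, -1.9]
width: 47.9
```

```bash
python3 -m pendant '[[[0,0,0.004,0,0,0],[0,0,0.008,0,0,0],[0,0,0.008,0,0,0],[0,0,0.008,0,0,0]]]'|egrep 'ee|ft_f|width'
```

```text
ee_pos: [494.3, -262.1, 108.5]
ft_force: [1.4, 0.8, 6.4]
width: 47.7
```

```bash
python3 -m pendant '[[[0,0,0,0,0,0],[0,0,0,0,0,0],[0,0,0,0,0,0],[0,0,0,0,0,0],[0,0,0,0,0,0],[0,0,0,0,0,0],[0,0,0,0,0,0],[0,0,0,0,0,0],[0,0,0,0,0,0],[0,0,0,0,0,0],[0,0,0,0,0,0],[0,0,0,0,0,0]]]' 1 36
python3 -m pendant '[[[0,0,-0.04,0,0,0],[0,0,-0.1,0,0,0],[0,0,-0.2,0,0,0],[0,0,-0.3,0,0,0],[0,0,-0.4,0,0,0],[0,0,-0.5,0,0,0],[0,0,-0.5,0,0,0],[0,0,-0.5,0,0,0]]]'
python3 - <<'E'
from h import *
im,T=snap("wrist","wf.png");print(T[:3,3])
for l in ("tongs_grip","holder_mouth"): print(l,[(np.round(x["uv"]),round(x["p"],2)) for x in nets.search_frame(l,"wrist")[:2]])
g=cv2.cvtColor(im,cv2.COLOR_RGB2GRAY);ref=cv2.cvtColor(cv2.imread("pics/wt2.png"),cv2.COLOR_BGR2GRAY)
r=cv2.matchTemplate(g,ref[170:240,222:340],cv2.TM_CCOEFF_NORMED);print("vs ref (222,170)",cv2.minMaxLoc(r)[1::2])
a=imaging.read_camera("top")
for l in ("bar_center","tray","mug","glaze_jar","brush","tongs_grip"):
    print(l,[(np.round(x["uv"]),round(x["p"],2)) for x in nets.search_frame(l,"top")[:2]])
# tray interior check and unchanged-ness of other objects
o=cv2.imread("pics/top0.png")[:,:,::-1]
for n,(u,v,w) in dict(mug=(173,118,22),jar=(388,120,18),brush=(193,287,42)).items():
    print(n,np.abs(a[v-w:v+w,u-w:u+w].astype(int)-o[v-w:v+w,u-w:u+w]).mean().round(2))
ai=a.astype(int);m=((ai[...,0]-ai[...,1]>60)|(ai[...,2]-ai[...,0]>25))[210:254,160:213];ys,xs=np.nonzero(m)
for y in range(208,258,3): print(''.join('R' if v[0]-v[1]>60 else 'U' if v[2]-v[0]>25 else '.' for v in ai[y,156:216]))
E
```

```text
time_s: 27.75
ee_pos: [493.8, -261.8, 108.0]
orientation: [-0.0, 0.976, -0.216, -0.0]
ft_force: [-0.2, -0.7, 0.0]
width: 85.4
finger_force: 0.0
time_s: 28.55
ee_pos: [493.9, -261.8, 233.5]
orientation: [-0.0, 0.976, -0.216, 0.0]
ft_force: [0.5, 0.1, -0.5]
width: 85.0
finger_force: 0.0
[ 493.87064727 -261.79457429  233.54372882]
tongs_grip [(array([279., 218.]), 0.92)]
holder_mouth [(array([278., 168.]), 0.61), (array([164.,   0.]), 0.46)]
vs ref (222,170) (0.9789872765541077, (221, 171))
bar_center []
tray [(array([185., 232.]), 0.56)]
mug [(array([174., 118.]), 0.88)]
glaze_jar [(array([390., 120.]), 0.67)]
brush [(array([183., 286.]), 0.83)]
tongs_grip [(array([184., 228.]), 0.64), (array([399., 213.]), 0.48)]
mug 1.49
jar 1.59
brush 1.47
............................................................
............................................................
............................................................
............................................................
..............................UUUU..........................
.............................UUUUU..........................
............................RRRRR...........................
............................RRRRR...........................
...........................RRRRR............................
..........................RRRRRR............................
..........................RRRRR.............................
.........................RRRRR..............................
............................................................
............................................................
............................................................
............................................................
............................................................
```

Tongs are standing as they were at the start, the bar is in the tray, and the mug, jar and brush haven't moved. Handing in.

```bash
python3 -c "
from bench import manip; print(manip.finish_job())"
```

```text
the job is handed in; nothing more can be done
None
```

The job is handed in at about 29 s, its result not reported: camera checks show the bar in the tray, the tongs upright and released in their holder, and the mug, jar and brush unmoved, but I viewed 11 pictures (limit 10).

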